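Slide the glued flower tile under the leaf spring of its press

TASK

The wooden flower tile has just been glued and must go into its spring press: with the fingertips on its blue thumb pad, press the tile down hard against its sprung bed and slide it, still pressed down, under the bar and the steel leaf spring until it is fully home against the red end stop; then let go and move clear. Only press and push the tile, do not lift it, and leave everything else on the table undisturbed.

Things in the scene. Friction and masses are not known exactly. Their poses are not given: they have to be found in the camera images.
- jig: Spring press fixed on the table: plywood board 270 x 144 x 10 mm; side rails 34 mm high along its x leave a channel 94 mm wide, closed at the rear (x = -125 mm) by a wooden lip 32 mm high. Origin: centre of the board's underside, on the table; z up; x points along the channel, from the loading end to the red end stop. It stands at another place and angle each time.
- bar (a point): Middle of the underside, 34 mm above the table, of the aluminium hold-down bar that crosses the channel on top of the rails (12 mm wide along the channel, 12 mm high), 51 mm ahead of the press's origin. The leaf spring hangs behind it, on the stop side.
- stop (a point): Inner face of the red end stop at half the channel's width, 26 mm above the table, 105 mm ahead of the press's origin; the stop is 40 mm high.
- bed (a joint): White sprung floor plate of the channel, travel down in m: 0 = raised (top 26 mm above the table), 0.008 = bottomed. Springs push up with 6 N (top) to 12 N (bottom). Raised, it holds the tile's top at 38 mm, 4 mm too high for the bar; pressed 5 to 8 mm down (9 to 11 N on the tile) the tile passes. Let go, it clamps the tile up against the bar (about 0.004).
- leaf (a joint): Steel leaf spring behind the bar (three strips 38 mm long), angle in rad: 0 = hanging free, its tip 29 mm above the table; a tile beneath raises it to about 0.1 to 0.25, and it presses on the tile with about 2 to 3 N and drags on it.
- tile: Loose wooden tile 120 (x) x 90 (y) x 12 mm, about 110 g, flower picture on its front half, blue thumb pad on its rear half. Origin: centre of its underside; z up, x to its front edge (60 mm ahead). It starts on the sprung plate, x along the press's x, front edge short of the bar. Home: origin 45 mm ahead of the press's origin. It slides easily on plate and spring (friction about 0.25).
- thumb_pad (a point): Centre of the top face of the blue rubber thumb pad (40 mm along the tile, 50 mm across, 3 mm thick), 37 mm behind the tile's origin and 15 mm above its underside: 41 mm above the table at the start. Rubber grips fingertips well (friction about 1). With the tile home, 17 mm of free room is left from the pad to the bar.
- brush: bystander: paint brush 180 mm long lying on the table beyond the end stop; origin at its underside, leave it alone
- cup: bystander: white paper cup, 72 mm wide, 80 mm tall; origin at the centre of its underside; leave it alone
- paint_jar: bystander: small green paint jar with black cap, 46 mm wide, 55 mm tall; origin at the centre of its underside; leave it alone
- cap: bystander: light blue bottle cap, disc 32 mm wide, 10 mm tall; origin at the centre of its underside; leave it alone
- coasters: bystander: stack of coloured round coasters, 90 mm wide, 24 mm tall; origin at the centre of its underside; leave it alone
- bottle: bystander: green water bottle, 92 mm wide, 303 mm tall; origin at the centre of its underside; leave it alone
- brush_pot: bystander: terracotta pot with brushes, 72 mm wide, about 200 mm tall with the brushes; origin at the centre of its underside; leave it alone
- jam_jar: bystander: amber glass jar with brass lid, 68 mm wide, 110 mm tall; origin at the centre of its underside; leave it alone
There are look-alikes about, which are no part of the job. There is more than one size of the tile; the one meant has the size given above.

How it is judged (in metres and radians):
On the way, in this order (a step that is already met when the one before it is completed fails the run):
1. the tile, pressed down by the fingers on its thumb pad, has slid about 20 mm under the bar (x of tile in the frame of jig between 0.005 and 0.035 m and contact force between the fingers and tile_c1 above 4 N), for 0.04 s.
2. the tile has reached the end stop while still pressed by its thumb pad (x of tile in the frame of jig above 0.0415 m and contact force between the fingers and tile_c1 above 3 N), for 0.1 s.
At the end, for the whole second after the job is handed in: The tile is at rest against the end stop (within 3.5 mm), straight in the channel, under the bar and the leaf spring, clamped up against the bar by the sprung bed (bed reading 2.5 to 6 mm), and nobody touches it (x of tile in the frame of jig above 0.0415 m and z of tile in the frame of jig between 0.0195 and 0.0245 m and linear speed of tile below 0.01 m/s and value of joint bed between 0.0025 and 0.006 m and value of joint leaf above 0.04 rad and angle between the x axis of tile and the x axis of jig, either way round below 0.06 rad).
It fails at once if the tile is lifted off its bed (more than 5 mm above the raised plate) or tipped (z of tile in the frame of jig above 0.031 m or angle between tile's own z axis and vertical above 0.2 rad).
It fails at once if a bystander is moved by more than 20 mm (distance of any of cup, paint_jar, cap, coasters, bottle, brush_pot, jam_jar, brush from where it was at the start of the episode above 0.02 m).
It fails at once if a bystander is tipped over (angle between any of cup, paint_jar, cap, coasters, bottle, brush_pot, jam_jar's own z axis and vertical above 0.4 rad).
It also fails if it takes over 35 s, if anything falls off the work surface, if the arm or the gripper's body presses on something with over 40 N, if the wrist force passes 120 N, or if a joint passes its speed limit or range.

ROBOT

A 6-joint arm with a two-finger parallel gripper is mounted at the origin on the work surface. World frame = base frame: x ahead of the robot, y to its left, z up, the work surface at z = 0. Lengths are in mm, angles in degrees, forces in N, time in s.
With the tool pointing down it reaches from about 350 to 975 mm from the base axis. Payload 7.1 kg.
Tool frame: the origin (TCP) lies on the centre line of the jaws, within the pads' length; the fingertips stand 8 mm ahead of it and the grasp point (between the pads) lies 11 mm behind it (r.tip_extent is the distance from the TCP to the fingertips, in mm); z points along the fingers, y is the line along which they close (so a half turn about z gives the same grasp; the last joint's range is limited). The gripper opens to 88 mm and grips with 3 to 60 N. Pads are 20 mm wide; open, the fingers measure 115 mm over their backs; the gripper's body (75 mm by 178 mm) begins 61 mm behind the grasp point.
Start: joints at [63.885, 24.242, 93.386, -0, 62.372, -1.089], TCP at [264.369, 566.316, 230.675] pointing down, gripper open.
Joint ranges: [-172.04, 172.04], [-51.8, 120.97], [4.93, 147.93], [-75.15, 255.16], [6.16, 154.13], [-145.62, 145.62]. Speed limits (degrees/s): [136.94, 136.94, 172.46, 180, 180, 180].

INTERFACE

Orientations are given as a 3x3 rotation matrix whose columns are the frame's x, y, z axes.
In Python, from workcell import r gives the robot as it stands. Calls block until the motion is done:
- r.move_to(position, orientation): joint-space move of the TCP to a pose.
- r.movel(position, rotation=None, feed=150, guard=None): straight line of the TCP; rotation=None keeps the orientation; feed is the mean speed in mm/s. With guard (N) it stops when the force on the tool has changed by that much, and returns True; else False.
- r.move_joints(angles): joint-space move.
- r.move_gripper(opening, strength=None): finger opening in mm; strength is the grip in N (None keeps the last); returns when the fingers have stopped.
- r.wait(seconds).
- r.inverse_kinematics(position, orientation): joint angles nearest the present ones, or None.
- r.sense(): the state.
- r.get_image(name): name is "scene" or "top"; returns a dict with "frame" (400x640x3 uint8, red, green, blue), "fov_y" (degrees; the focal length in pixels is half the picture's height over the tangent of half this angle, whatever the lens; pixels are square), "cx", "cy" (the principal point, pixels), "distortion" ([k1, k2, p1, p2, k3] as OpenCV has them; the pictures are not rectified), "R" (3x3) and "t" (3): a world point X has camera coordinates R X + t. Camera axes: x right, y down, z forward; pixel columns grow to the right and rows downward; lengths in mm; the calibration is good to about 2 mm. A picture is of the moment at which its call begins. There is no depth.
A pose or a line that the arm cannot do raises r.PlanningError and nothing moves.
- r.hand_in(): hands the job in; it is judged then, once.
The state is a dict: "time": time; "joint_positions": joint angles; "joint_velocities": joint speeds; "joint_efforts": joint torques, N m; "position": TCP position; "ee_rot": TCP orientation; "force": force on the tool from outside, world axes, zero at the start; "torque": the same for the moment, N m; "grip_width": finger opening in mm; "grasp_force": force on a finger pad.
Only numpy, scipy, OpenCV 4.12 (cv2) and the standard library are available. Lean on these libraries where they do the work, as an engineer would, in place of code of your own. Each camera call takes 0.05 s, during which the arm holds its last target. There are 200 camera calls.

## Working session

There is one attempt and no reset: what is moved stays moved. The work goes in short steps, each a Python script; the robot and the scene stay as the last script left them, time stands still between calls to the robot, and variables do not carry over. Pictures are saved under pics/ and viewed, at most 10 in all, crops included, and the job is handed in when it is done.

```bash
mkdir -p pics
python3 - <<'E'
from workcell import r
import cv2,pickle
d={}
for n in("scene","top"):
    d[n]=r.get_image(n); cv2.imwrite(f"pics/{n}0.png",d[n]["frame"][:,:,::-1])
    print(n,{k:v for k,v in d[n].items() if k!="frame"})
pickle.dump(d,open("d0.pkl","wb"))
E
```

```text
scene {'fov_y': 48.11719941577546, 'cx': 319.34857721389244, 'cy': 194.632050044461, 'distortion': array([-0.01605254,  0.        ,  0.        ,  0.        ,  0.        ]), 'R': array([[-6.09750010e-01,  7.92593748e-01, -2.74191649e-04],
       [ 6.18087672e-01,  4.75284189e-01, -6.26156984e-01],
       [-4.96157792e-01, -3.81968702e-01, -7.79696964e-01]]), 't': array([ 322.79208541, -293.0146106 , 1841.76870234])}
top {'fov_y': 49.16079166566272, 'cx': 324.34150094822263, 'cy': 199.7188627160426, 'distortion': array([-0.05082774,  0.        ,  0.        ,  0.        ,  0.        ]), 'R': array([[ 0.00765894, -0.9999677 , -0.00243876],
       [-0.98140344, -0.00704892, -0.19182699],
       [ 0.1918036 ,  0.0038626 , -0.98142573]]), 't': array([ -18.29062994,  548.06597234, 1614.04346233])}
```

View pics/scene0.png

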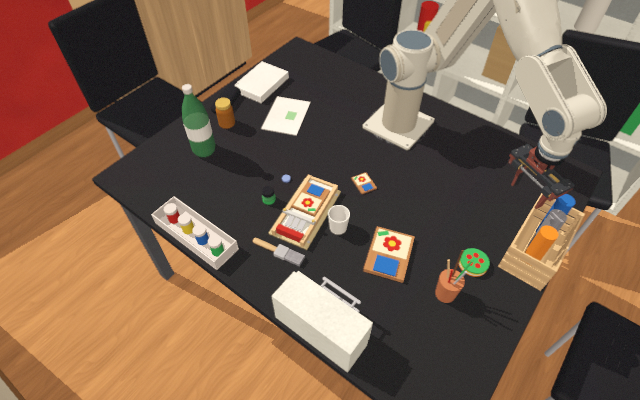

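View pics/top0.png

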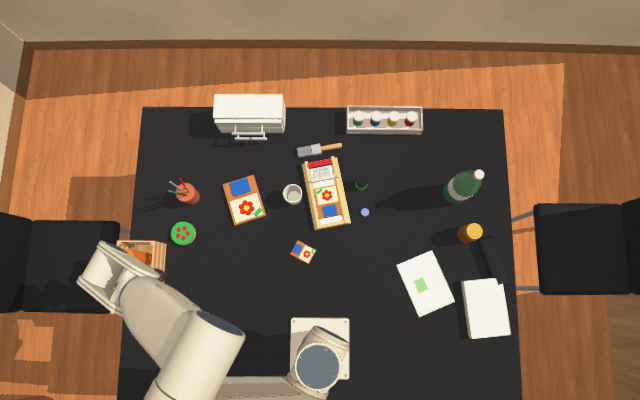

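The press is at about (325,190) in the top view and (305,212) in the scene view, with its red stop at (320,164). The larger and smaller tiles lying loose are decoys. I'll measure it next.

```bash
cat > h.py <<'E'
import numpy as np,cv2
def K(c):
    f=200/np.tan(np.radians(c["fov_y"]/2)); return np.array([[f,0,c["cx"]],[0,f,c["cy"]],[0,0,1]])
def cast(c,px,z):
    u=cv2.undistortPoints(np.float64(px).reshape(-1,1,2),K(c),c["distortion"]).reshape(-1,2)
    d=np.c_[u,np.ones(len(u))]@c["R"]; o=-c["R"].T@c["t"]
    return o+d*((z-o[2])/d[:,2])[:,None]
def proj(c,X):
    return cv2.projectPoints(np.float64(X).reshape(-1,1,3),cv2.Rodrigues(c["R"])[0],c["t"],K(c),c["distortion"])[0].reshape(-1,2)
def blobs(c,box,kind):
    x0,y0,x1,y1=box; h=cv2.cvtColor(c["frame"],cv2.COLOR_RGB2HSV)[y0:y1,x0:x1]
    lo,hi={"blue":((100,120,60),(125,255,255)),"wood":((10,50,60),(30,200,255)),"red":((0,180,80),(6,255,255))}[kind]
    m=cv2.inRange(h,lo,hi)
    if kind=="red": m|=cv2.inRange(h,(172,180,80),(180,255,255))
    n,_,s,ce=cv2.connectedComponentsWithStats(m)
    return [(s[i,4],ce[i]+[x0,y0]) for i in range(1,n) if s[i,4]>15]
E
python3 - <<'E'
import pickle; from h import *
d=pickle.load(open("d0.pkl","rb"))
for n,b in(("top",(295,150,355,235)),("scene",(265,170,345,255))):
    c=d[n]
    for k,z in(("blue",41),("red",40)):
        for a,p in blobs(c,b,k): print(n,k,a,p,cast(c,p,z)[0])
    x0,y0,x1,y1=b
    cv2.imwrite(f"pics/{n}c.png",cv2.resize(c["frame"][y0:y1,x0:x1,::-1],None,fx=7,fy=7,interpolation=cv2.INTER_CUBIC))
E
```

```text
top blue 117 [329.57264957 210.1965812 ] [509.8700026  -34.48517661  41.        ]
top red 125 [319.808 163.184] [696.10249687   4.66267381  40.        ]
top red 40 [326.425 194.95 ] [569.50583674 -22.05140693  40.        ]
scene blue 116 [315.06896552 189.90517241] [513.03366932 -31.45515056  41.        ]
scene red 42 [307.07142857 202.33333333] [572.52045514 -19.84747924  40.        ]
scene red 220 [288.62727273 232.69545455] [706.73465835  10.45368852  40.        ]
```

View pics/topc.png

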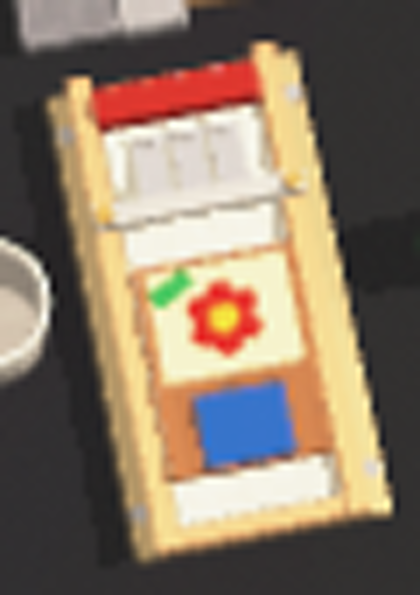

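View pics/scenec.png

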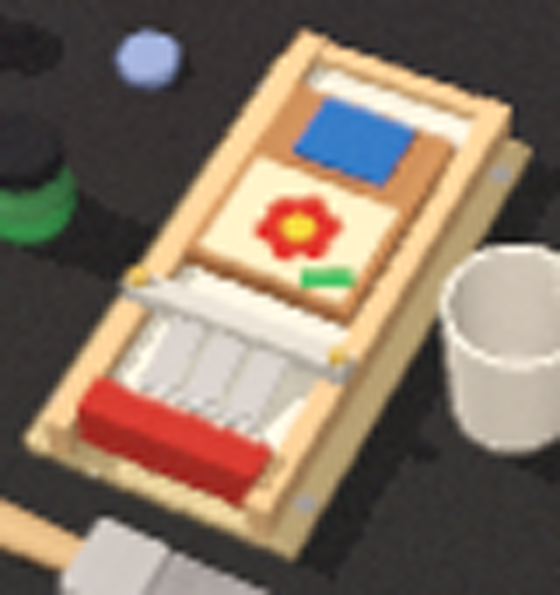

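Run:
```python
import pickle; from h import *
d=pickle.load(open("d0.pkl","rb"))
def C(n,p,z):
    o={"top":(295,150),"scene":(265,170)}[n]; return cast(d[n],(np.float64(p)+.5)/7-.5+o,z)
for n,p,z in(("top",[(65,133),(138,513),(292,92),(371,468)],10),("scene",[(305,503),(500,172)],10),("top",[(104,215),(293,181)],46),("scene",[(337,356),(138,274)],46),
   ("scene",[(264,470),(84,400)],40),("scene",[(310,32),(510,108)],34),
   ("top",[(138,268),(292,240),(170,478),(336,452)],38),("scene",[(385,165),(296,128)],41)):
    q=C(n,p,z)[:,:2]; print(n,z,q.round(1).tolist())
    for i in range(0,len(q)-1,2):
        v=q[i]-q[i+1]; print("  ang",np.degrees(np.arctan2(v[1],v[0])),np.linalg.norm(v))
# minAreaRect of pad
for n,b in(("top",(295,150,355,235)),("scene",(265,170,345,255))):
    h=cv2.cvtColor(d[n]["frame"],cv2.COLOR_RGB2HSV)[b[1]:b[3],b[0]:b[2]]
    m=cv2.inRange(h,(100,120,60),(125,255,255)); ys,xs=np.nonzero(m)
    q=cast(d[n],np.c_[xs+b[0],ys+b[1]],41)[:,:2].astype(np.float32); print(cv2.minAreaRect(q))
```

```text
top 10 [[682.0, 68.2], [465.0, 24.2], [707.0, -60.4], [491.1, -104.8]]
  ang 11.470405147910059 221.44842782962888
  ang 11.607880475698929 220.40545541173225
scene 10 [[679.6, 69.1], [463.1, 23.8]]
  ang 11.827534538497249 221.20467855938583
top 46 [[625.7, 44.0], [645.7, -60.3]]
  ang 100.89527300349125 106.18065408767949
scene 46 [[623.8, 45.0], [644.2, -60.8]]
  ang 100.87386390948103 107.74115487339267
scene 40 [[691.8, 55.4], [712.8, -36.1]]
  ang 102.9288232942792 93.93349185104375
scene 34 [[464.0, -98.2], [442.4, 14.1]]
  ang -79.10677927746887 114.36723123807327
top 38 [[597.6, 25.1], [614.1, -60.0], [480.4, 6.2], [495.4, -84.3]]
  ang 100.96815019964716 86.65275976690478
  ang 99.41474332497894 91.75896839348486
scene 41 [[515.0, -10.1], [523.3, -60.0]]
  ang 99.42752849044432 50.62658851554055
((509.86016845703125, -34.336669921875), (37.14320373535156, 45.84156036376953), 11.322781562805176)
((512.961181640625, -31.53635597229004), (37.65703582763672, 47.91676330566406), 11.063807487487793)
```

Run:
```python
from workcell import r
import numpy as np
a=np.radians(11.4); u=np.array([np.cos(a),np.sin(a),0]); 
pad=np.array([511.5,-33,0.])
Rs=[np.c_[s*u,np.cross([0,0,-1],s*u),[0,0,-1]] for s in(1,-1)]
s=r.sense(); p=np.array(s["position"]); print(s["time"],r.tip_extent)
q0=np.array(s["joint_positions"])
r.move_gripper(0,20)
r.movel(p+[0,0,100])
best=min(Rs,key=lambda R:abs(np.array(r.inverse_kinematics(pad+[0,0,120],R))-q0).max())
r.move_to(pad+[0,0,300],best); r.movel(pad+[0,0,75])
s=r.sense();print(s["time"],s["position"],s["joint_positions"],s["force"],s["grip_width"])
import cv2
im=r.get_image("scene")["frame"][150:270,230:390,::-1]
cv2.imwrite("pics/s1.png",cv2.resize(im,None,fx=5,fy=5,interpolation=cv2.INTER_CUBIC))
```

```text
0.1 8.0
6.2083 [512.02940498 -33.04673256  75.66057934] [-5.02188493e+00  2.88890407e+01  1.12703788e+02  3.84444415e-04
  3.83306685e+01  7.35777522e+01] [-0.14474437  0.59956408  0.72378404] 0.5106945072306044
```

View pics/s1.png

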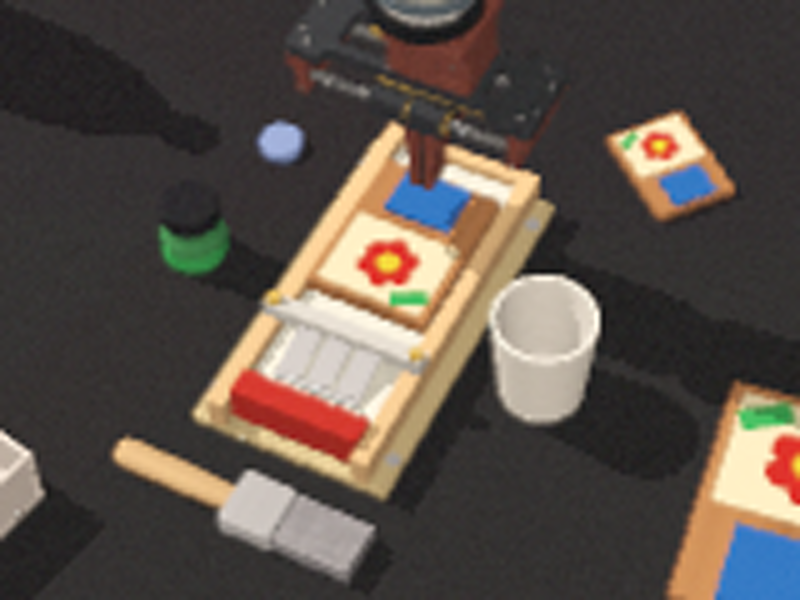

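The closed fingertips hang over the blue pad, around (425,185) in this crop. The bar and cup are clear, so I'll press now.

Run:
```python
from workcell import r
import numpy as np
p=np.array([511.5,-33,75.]); f0=np.array(r.sense()["force"])
r.movel([*p[:2],54],feed=40)
print(r.movel([*p[:2],45],feed=10,guard=3))
z=r.sense()["position"][2]; print("contact",z,np.array(r.sense()["force"])-f0)
for t in(4,5,6,6.5,7):
    r.movel([*p[:2],49-t],feed=20); r.wait(.1)
    s=r.sense(); f=np.array(s["force"])-f0; print(t,s["position"],f)
print(s["time"]); np.save("f0.npy",f0)
```

```text
True
contact 48.79821814028278 [-0.59505427 -0.13900268  4.40119166]
4 [511.6345904  -33.0121624   45.38261592] [-0.50877993  0.44596188  7.40601298]
5 [511.65090599 -33.02345412  44.45648176] [-1.37526832  1.14379382  7.39356151]
6 [511.61915648 -33.01965407  43.50498442] [-1.97312095  0.90757168  9.04312835]
6.5 [511.63921276 -33.01786484  43.03486693] [-2.55193755  0.6153933   9.37622145]
7 [511.64300152 -33.02231859  42.56670499] [-1.65131603  0.09547133  8.81931687]
9.35
```

Run:
```python
from workcell import r
import numpy as np
f0=np.load("f0.npy"); a=np.radians(11.4); u=np.array([np.cos(a),np.sin(a),0]); p=np.array([511.5,-33,41.7])
for d in[0,5,10,15,20,25,30,35,40,45,50,55,60,65,70,74,78,80,82]:
    r.movel(p+u*d,feed=30); s=r.sense(); f=np.array(s["force"])-f0
    lat=f@[-u[1],u[0],0]
    print(d,round(s["position"][2],2),"along %.1f lat %.1f up %.1f"%(f@u,lat,f[2]),round(s["time"],2))
    if -f@u>9 or f[2]>30: print("stop");break
import cv2,pickle
d={n:r.get_image(n) for n in("scene","top")}; pickle.dump(d,open("d2.pkl","wb"))
A=d["scene"]["frame"][155:275,240:350,::-1];B=d["top"]["frame"][130:250,280:370,::-1]
cv2.imwrite("pics/s2.png",cv2.resize(np.hstack([A,B]),None,fx=4,fy=4,interpolation=cv2.INTER_CUBIC))
```

```text
0 42.26 along -1.5 lat 0.8 up 9.8 9.6
5 42.35 along -1.4 lat 0.1 up 8.9 9.92
10 42.36 along -0.2 lat 0.5 up 8.7 10.23
15 42.38 along -0.7 lat 0.4 up 9.1 10.55
20 42.38 along -1.1 lat 1.1 up 9.8 10.87
25 42.43 along -0.1 lat 0.6 up 8.7 11.18
30 42.42 along -0.1 lat 0.4 up 8.4 11.5
35 42.45 along -1.9 lat 0.5 up 9.0 11.82
40 42.45 along -1.0 lat 1.5 up 9.0 12.13
45 42.44 along -0.5 lat 1.1 up 9.2 12.45
50 42.49 along -0.9 lat 1.1 up 9.3 12.77
55 42.48 along -0.9 lat 0.5 up 8.8 13.08
60 42.51 along -0.2 lat 1.1 up 9.1 13.4
65 42.25 along -1.8 lat 0.7 up 7.8 13.72
70 42.15 along -1.7 lat -0.8 up 7.0 14.03
74 42.13 along -2.3 lat 0.6 up 7.4 14.32
78 42.18 along -1.9 lat 0.1 up 7.4 14.6
80 42.11 along -2.2 lat 0.2 up 7.8 14.85
82 42.11 along -1.3 lat 0.3 up 6.8 15.1
```

View pics/s2.png

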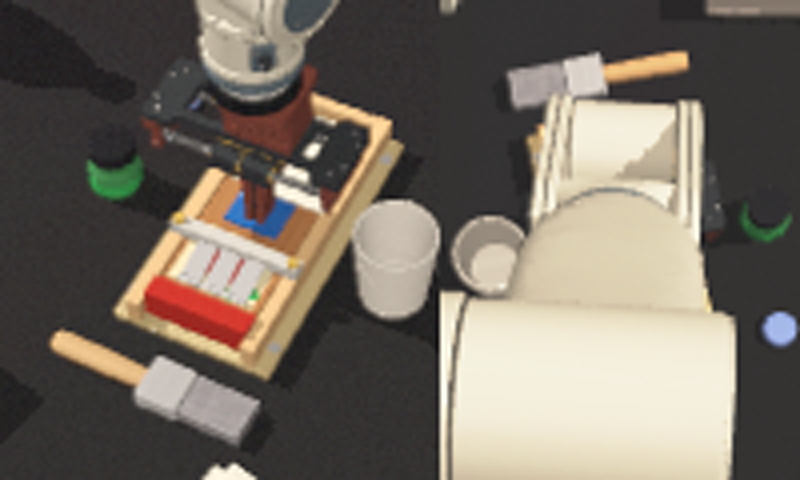

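The tile is under the bar and leaf and still moving with the fingers. I'll keep going until the stop is felt.

Run:
```python
from workcell import r
import numpy as np
f0=np.load("f0.npy"); a=np.radians(11.4); u=np.array([np.cos(a),np.sin(a),0]); p=np.array([511.5,-33,41.2])
for d in np.arange(82,94,.5):
    r.movel(p+u*d,feed=15); r.wait(.05);s=r.sense(); f=np.array(s["force"])-f0
    print(d,round((s["position"]-p)@u,2),round(s["position"][2],2),"along %.1f up %.1f"%(f@u,f[2]),round(s["time"],2))
    if -f@u>6: break
r.wait(.3); s=r.sense(); f=np.array(s["force"])-f0; print(f@u,f[2],s["time"])
```

```text
82.0 81.78 41.67 along -2.6 up 8.0 15.5
82.5 82.07 41.61 along -3.0 up 8.5 15.8
83.0 82.54 41.62 along -3.6 up 7.6 16.1
83.5 83.0 41.61 along -3.9 up 8.0 16.4
84.0 83.52 41.61 along -2.4 up 8.3 16.7
84.5 84.01 41.62 along -2.9 up 8.4 17.0
85.0 84.53 41.62 along -3.4 up 7.5 17.3
85.5 84.69 41.54 along -4.1 up 9.1 17.6
86.0 84.76 41.47 along -6.0 up 8.9 17.9
86.5 84.79 41.34 along -6.4 up 9.0 18.2
-6.336591921828661 9.720911171249925 18.5
```

The stop is reached: travel stalled at 84.8 mm while the push force rose. Now I'll release and check.

Run:
```python
from workcell import r
import numpy as np,cv2
from h import *
a=np.radians(11.4); u=np.array([np.cos(a),np.sin(a),0]); p=np.array([511.5,-33,0])+u*86.3
r.movel([*p[:2],60],feed=30); r.movel([*p[:2],200]); r.movel([400,200,300],feed=200)
d={n:r.get_image(n) for n in("scene","top")}
for n,b in(("top",(295,150,355,235)),("scene",(265,170,345,255))):
    for s,c in blobs(d[n],b,"blue"): print(n,s,cast(d[n],c,37)[0], ((cast(d[n],c,37)[0]-[585.5,-18,0])@u)+37)
A=d["scene"]["frame"][165:265,255:355,::-1];B=d["top"]["frame"][140:240,280:380,::-1]
cv2.imwrite("pics/s3.png",cv2.resize(np.hstack([A,B]),None,fx=4,fy=4,interpolation=cv2.INTER_CUBIC)); print(r.sense()["time"])
```

```text
top 114 [592.83694677 -17.71173441  37.        ] 44.24917523613893
scene 128 [595.84355431 -14.72758692  37.        ] 47.78630460396077
22.15
```

View pics/s3.png

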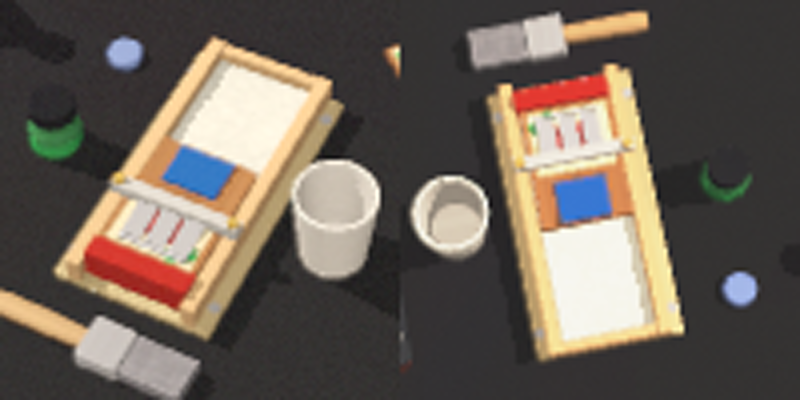

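The tile is home against the red stop, straight, and under the bar and leaf. The pad is at (195,172) left and (583,198) right, giving tile x of about 46 mm. Nothing else moved.

```bash
python3 -c "
from workcell import r
print(r.hand_in())"
```

```text
the job is handed in; nothing more can be done
None
```

I pressed the tile down, slid it home against the red end stop, let go and moved clear; the last pictures show it straight under the bar and leaf spring with nothing else disturbed. I handed the job in at about 22 s of the 35 s allowed; no verdict came back.

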